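# Close the bench caliper on a sample vial

### The arm

A 7-joint arm with a two-finger parallel gripper is mounted at the origin on a cart in front of the work surface, level with it; the furniture and walls round the work are solid. World frame = base frame: x ahead of the robot, y to its left, z up, the work surface at z = 0. Lengths are in m, angles in rad, forces in N, time in s.
With the tool pointing down it reaches from about 0.425 to 0.875 m from the base axis. Payload 4.7 kg.
Tool frame: the origin (TCP) lies at the very end of the fingers, on their centre line; the grasp point (between the pads) lies 19 mm behind it; z points along the fingers, y is the line along which they close (so a half turn about z gives the same grasp; the last joint's range is limited). The gripper opens to 87 mm and grips with 3 to 60 N. Pads are 19 mm wide; open, the fingers measure 117 mm over their backs; the gripper's body (75 mm by 190 mm) begins 51 mm behind the grasp point.
Start: joints at [-1.253, 0.321, -0.07, 1.45, 0.023, 1.371, -0.057], TCP at [0.194, 0.62, 0.185] pointing down, gripper open.
Joint ranges: [-2.86, 2.86], [-0.3, 2.09], [-1.38, 1.24], [0.06, 2.45], [-1.56, 4.7], [0.09, 2.05], [-2.69, 2.69]. Speed limits (rad/s): [2.57, 2.57, 3.14, 3.14, 3.14, 3.14, 3.14].

### API

Orientations are given as a rotation vector (axis times angle).
In Python, from workcell import readout, eyes, bot, models gives the robot as it stands. The module is installed in compiled form; this text tells all that it offers.
- The arm moves only by the shell command python3 -m inch 'ROWS' [FORCE]. ROWS is JSON, a list of rows, each a list of 7 numbers: the opening in per cent of the stroke, from 0 (shut) to 100 (fully open), then the shift along the tool's x, y, z in units of 40 mm (1.0 is 40 mm), then the turn, a rotation vector about the tool's x, y, z in units of 8 degrees (1.0 is 8 degrees). In form: [[jaw, x, y, z, wx, wy, wz], ...]. A call has exactly 10 rows; each row shifts and turns the commanded pose from where the row before left it, along the tool's axes as they then stand; what a row does not reach is not made up. A row lasts 1/10 s, in which the tool goes at most 50 mm and 8.59 degrees, less where a joint would pass 70% of its speed; a pose out of reach is approached as far as the arm can. A call is refused whole if a number of a shift passes 1 or a number of a turn 1, either way. A call with a gripper value outside its range is refused whole. The fingers move at their own pace and stop on an object; FORCE is the grip in N (left out, the last holds). Time passes only in rows, so rows that do not move let the fingers close, or fill a call up. It gives the time, the measured TCP pose, the force, the opening and the grip force at its end, in the units of the state.
- readout.read_state(): the state, without advancing time (a new reading comes with each control period).
- eyes.camera(name): name is "scene" or "top" or "wrist"; returns a dict with "pixels" (400x640x3 uint8, red, green, blue), "range_z" (400x640 float32, m along the optical axis (not along the pixel's ray), 0 where there is no reading), "mtx" (3x3 intrinsics, pixels), "world_to_cam" (4x4, takes a point from world to camera coordinates); the wrist camera has in their place "T_tool_cam" (4x4, takes a point from camera to tool coordinates, whose origin is the TCP and whose axes are the flange's). Camera axes: x right, y down, z forward; pixel columns grow to the right and rows downward; lengths in m; the calibration is good to about 2 mm. A picture is of the moment at which its call begins: read the wrist's pose just before it.
- bot.hand_in(): hands the job in; it is judged then, once.
Trained networks look in a picture, given as the dict that the camera call returned (one of the last four; its "shot" number tells which), for a name from the list of things; names that differ only in an ending like _2 or _b are one class to them, and where a whole thing is asked for, a point or a joint stands for the part that bears it (a point fixed in the world has none). Each returns a list of dicts, best first, with "conf" (0 to 1); they miss things now and then, are a little off and sometimes report something else, mostly with a low value. They report only what shows in the picture. A call takes as long as a camera call. They do not tell look-alikes from the thing itself.
- models.regions_of(picture, thing): "region" (400x640 bool, what is visible of it) and "point" ([column, row] as shares, 0 to 1, of the picture: columns of its width, rows of its height, amid what is visible of it).
- models.landmark_of(picture, thing): "point" ([column, row] as shares, 0 to 1, of the picture: columns of its width, rows of its height: a listed point, or the origin of a listed thing).
The state is a dict: "clock": time; "qpos": joint angles; "qvel": joint speeds; "tau": joint torques, N m; "ee_pos": TCP position; "orientation": TCP orientation; "wrist_force": force on the tool from outside, world axes, zero at the start; "torque": the same for the moment, N m; "grip_width": opening from 0.0 (shut) to 1.0 (fully open); "gripper_force": force on a finger pad.
Only numpy, scipy, OpenCV 4.12 (cv2) and the standard library are available. Lean on these libraries where they do the work, as an engineer would, in place of code of your own. Each camera call takes 0.05 s, during which the arm holds its last target. There are 200 camera calls.

### The job

Check the diameter of the vial with the yellow contents: stand it on the bench caliper's stage between the two steel faces and let go of it, then slide the caliper shut by its thumb tab until the vial is lightly pinched between both faces. Feel for the contact and do not force it: the jaw must never lean visibly. Leave the caliper closed on the upright vial, and do not disturb the other two vials.

Things in the scene. Friction and masses are not known exactly. Their poses are not given: they have to be found in the camera images.
- caliper: Bench caliper fixed to the bench: grey base plate 64 x 190 x 8 mm, steel beam along it, dark steel stage 36 x 46 mm with its flat top 30 mm above the bench. Origin on the bench; z up, y along the beam from jaw to anvil (the closing direction), x across it. Plate from y = -144 to +46 mm, stage from y = -22 to +24 mm.
- stage_seat (a point): Point on the stage's top (30 mm above the bench) where the vial may be set down: x 0, y -9 mm in the caliper's frame. The open gap between the two steel faces is 39 to 65 mm; this point lies 17 to 31 mm from the anvil's face, so fingers should stand beside the vial across the beam.
- anvil: Anvil at the +y end of the stage: blue holder, and in it a steel block 20 mm wide whose flat face looks to -y, 34 to 57 mm above the bench. Origin on the bench at y = +15 mm in the caliper's frame. The face is clamped by hand anywhere within 7 mm either side of this origin's y, differently each time, which this pose does not show; it does not yield.
- jaw: Moving steel jaw on the blue carriage, 20 mm wide; its flat face looks to +y, 33 to 58 mm above the bench. Origin at its springy foot, 10 mm above the bench, 21 mm behind (-y of) the face; z up when square. It leans back about 1 degree per 2 to 3 N on its face (0.2 mm per N at the face's lower edge), so drive it by the thumb tab, not by the jaw.
- thumb_tab (a point): Centre of the black tab on the carriage, 60 mm behind (-y of) the jaw's face, 46 mm above the bench. Upright plate 30 mm across the beam, 8 mm thick along it, 28 to 64 mm above the bench; 30 mm free before it, all free behind it above 29 mm. The carriage slides along y (+y closes) with a drag of about 3 N and stays where left. A pinch of 1 to 3 N on the vial is right.
- vial_1: The vial with yellow contents (22 mm in diameter, 44 mm tall, glass body up to 39 mm, black screw cap 20 mm across, 20 g), standing on the bench. Origin at the centre of its underside, z up.
- vial_1_center (a point): Centre of the vial with yellow contents, 22 mm above its underside.
- vial_2_center (a point): Centre of the vial with red contents, same size: leave it alone.
- vial_3_center (a point): Centre of the vial with blue contents, same size: leave it alone.
Not all that is in view belongs to the job. What is shaped like the vial_1 but green or pink is not meant.

How it is judged:
By the outcome, as a careful person would: the job done as asked, in the order asked, and still so for the second after the job is handed in, with the robot touching nothing.
It also fails if it takes over 64 s, if anything falls off the work surface, if the arm or the gripper's body presses on something with over 40 N, if the wrist force passes 120 N, or if a joint passes its speed limit or range.

## Working session

There is one attempt and no reset: what is moved stays moved. The work goes in short steps, Python scripts to look and compute and a shell command to move; the robot and the scene stay as the last step left them, time stands still between calls to the robot, and variables do not carry over. Pictures are saved under pics/ and viewed, at most 10 in all, crops included, and the job is handed in when it is done.

```bash
mkdir -p pics; cat > h.py <<'E'
import numpy as np, cv2
from workcell import readout, eyes, bot, models
from scipy.spatial.transform import Rotation as R
def pose():
    s=readout.read_state(); T=np.eye(4); T[:3,:3]=R.from_rotvec(s['orientation']).as_matrix(); T[:3,3]=s['ee_pos']; return s,T
def cam(n):
    s,T=pose(); p=eyes.camera(n)
    p['c2w']=np.linalg.inv(p['world_to_cam']) if n!='wrist' else T@p['T_tool_cam']
    return p
def ray(p,c,r):
    K=p['mtx']; d=np.array([(c-K[0,2])/K[0,0],(r-K[1,2])/K[1,1],1.]); return p['c2w'][:3,3],p['c2w'][:3,:3]@d
def atz(p,c,r,z):
    o,d=ray(p,c,r); return o+d*(z-o[2])/d[2]
def proj(p,X):
    x=np.linalg.inv(p['c2w'])@np.r_[X,1]; u=p['mtx']@x[:3]; return u[:2]/u[2]
def cloud(p):
    v,u=np.mgrid[:400,:640]; K=p['mtx']; z=p['range_z']
    P=np.stack([(u-K[0,2])/K[0,0]*z,(v-K[1,2])/K[1,1]*z,z],-1)
    return P@p['c2w'][:3,:3].T+p['c2w'][:3,3]
def save(p,n,roi=None,f=1):
    im=p['pixels'][...,::-1]
    if roi: im=im[roi[1]:roi[3],roi[0]:roi[2]]
    cv2.imwrite('pics/'+n,cv2.resize(im,None,fx=f,fy=f,interpolation=cv2.INTER_CUBIC))
E
cat > a.py <<'E'
from h import *
s,T=pose(); print(s)
for n in ['scene','top']:
    p=cam(n); save(p,n+'1.png'); print(n, p['c2w'][:3,3].round(3))
    for t,z in [('caliper',0),('anvil',0),('jaw',.01),('thumb_tab',.046),('stage_seat',.03),('vial_1',0),('vial_1_center',.022)]:
        for l in models.landmark_of(p,t)[:5]:
            c,r=l['point'][0]*640,l['point'][1]*400
            print(t,round(l['conf'],2),round(c),round(r),atz(p,c,r,z).round(4))
E
python3 a.py
```

```text
{'clock': 0.0, 'qpos': array([-1.25293902,  0.321818  , -0.07012765,  1.4517027 ,  0.02257094,
        1.37076286, -0.05688906]), 'qvel': array([-8.14937622e-05,  1.30386168e-03, -1.17599715e-03, -7.46458622e-04,
       -1.40506155e-03, -5.74402822e-04, -8.50590144e-04]), 'tau': array([ 3.58279021e-04, -4.91298687e+01, -4.03822605e-01, -3.12518513e+01,
       -6.39984920e-02,  4.37914033e-02,  1.79502413e-04]), 'ee_pos': array([0.19424585, 0.61963826, 0.18345123]), 'orientation': array([-4.75153602e-01, -3.10521571e+00,  2.96764825e-03]), 'wrist_force': array([-0.00099305, -0.70045762,  0.56500794]), 'torque': array([ 0.07572439,  0.03375433, -0.03449093]), 'gripper_force': 0.0, 'grip_width': 1.0012885522188997}
scene [ 0.118 -0.555  0.723]
caliper 0.7 274 186 [ 0.4799 -0.0038  0.    ]
anvil 0.78 266 178 [ 0.4801  0.0219 -0.    ]
jaw 0.66 290 200 [ 0.4755 -0.058   0.01  ]
thumb_tab 0.63 302 198 [ 0.4756 -0.0929  0.046 ]
stage_seat 0.96 271 176 [ 0.4769 -0.0033  0.03  ]
stage_seat 0.47 404 258 [ 0.5281 -0.2886  0.03  ]
vial_1 0.82 379 240 [ 0.5414 -0.2232  0.    ]
vial_1 0.75 377 288 
[... 519 characters left out ...]
812 0.0132 0.    ]
anvil 0.39 245 221 [ 0.4724 -0.002   0.    ]
jaw 0.73 275 217 [ 0.479  -0.0621  0.01  ]
thumb_tab 0.62 290 215 [ 0.4807 -0.0936  0.046 ]
stage_seat 0.67 246 220 [ 0.4727 -0.0068  0.03  ]
vial_1 0.65 392 225 [ 0.4652 -0.2948  0.    ]
vial_1 0.62 383 186 [ 0.543  -0.2769  0.    ]
vial_1 0.62 410 158 [ 0.5993 -0.3332  0.    ]
vial_1 0.62 351 187 [ 0.5405 -0.2125  0.    ]
vial_1 0.56 423 228 [ 0.4599 -0.3565  0.    ]
vial_1_center 0.52 395 225 [ 0.4643 -0.2959  0.022 ]
vial_1_center 0.47 413 185 [ 0.5429 -0.332   0.022 ]
vial_1_center 0.46 353 186 [ 0.5398 -0.2155  0.022 ]
vial_1_center 0.44 388 181 [ 0.5505 -0.2843  0.022 ]
vial_1_center 0.44 409 156 [ 0.5995 -0.3257  0.022 ]
```

View pics/scene1.png

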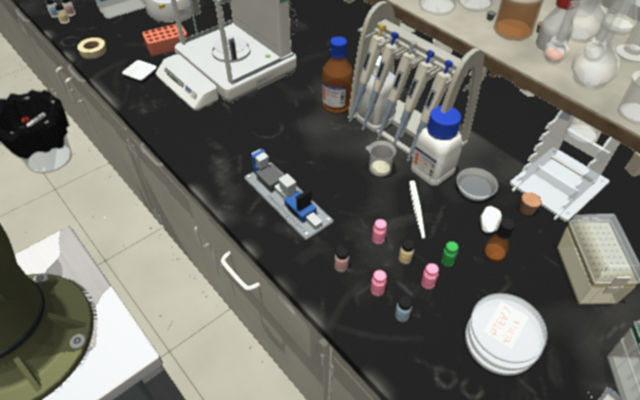

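```bash
python3 - <<'E'
import cv2
im=cv2.imread('pics/scene1.png')[200:330,340:480]; cv2.imwrite('pics/s1c.png',cv2.resize(im,None,fx=4,fy=4,interpolation=2))
im=cv2.imread('pics/top1.png')[120:260,220:450]; cv2.imwrite('pics/t1c.png',cv2.resize(im,None,fx=3.4,fy=3.4,interpolation=2))
E
```

```text
(no output)
```

View pics/s1c.png

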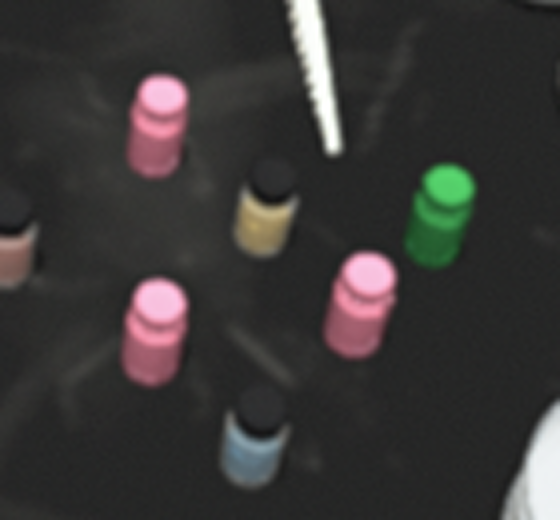

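View pics/t1c.png

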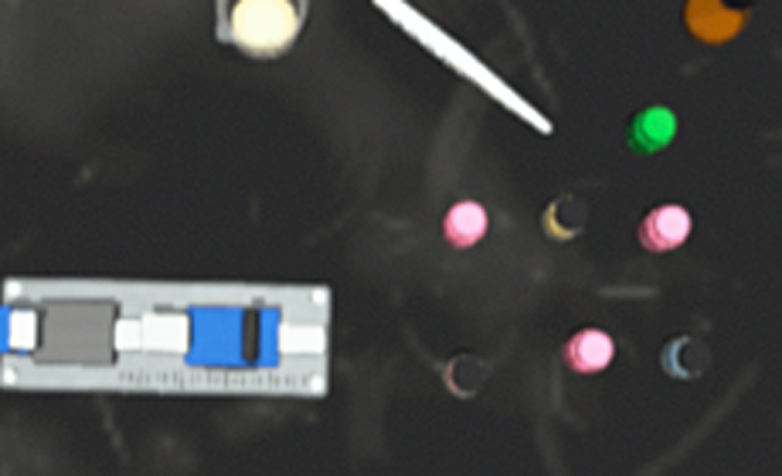

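Scene crop (origin 340,200): yellow vial at about (406,254). The look-alikes are pink at (380,231), (378,283), (430,276) and green at (450,254). Red (342,260) and blue (403,308) are the other two real vials. The one meant is (406,254): glass, black cap and yellow contents. It is at about (386,184) in the top view.

```bash
cat > b.py <<'E'
from h import *
p=cam('top'); C=cloud(p)
# caliper plate: points near z=8mm and by colour around
g=models.regions_of(p,'caliper')[0]; m=g['region']; print('conf',g['conf'],m.sum())
for (n,zl,zh) in [('plate',.004,.013),('stage',.026,.033),('high',.05,.075)]:
    q=m&(C[...,2]>zl)&(C[...,2]<zh); P=C[q]
    print(n,q.sum(),P.min(0).round(4),P.max(0).round(4))
q=(m).astype(np.uint8); cs,_=cv2.findContours(q,0,2); c=max(cs,key=cv2.contourArea).reshape(-1,2)
W=np.array([atz(p,u,v,.008)[:2] for u,v in c],np.float32); r=cv2.minAreaRect(W*1000); print('rect',r)
print('corners',cv2.boxPoints(r).round(1).tolist())
for n in ['top','scene']:
    if n!='top': p=cam(n)
    hsv=cv2.cvtColor(p['pixels'],cv2.COLOR_RGB2HSV)
    for t in models.regions_of(p,'vial_1'):
        m=t['region']; c,r=t['point'][0]*640,t['point'][1]*400
        print(n,round(t['conf'],2),round(c),round(r),m.sum(),np.median(hsv[m],0),atz(p,c,r,.022).round(4))
E
python3 b.py
```

```text
conf 0.6 3200
plate 1599 [ 0.4442 -0.1427  0.004 ] [0.5108 0.0464 0.0128]
stage 764 [ 0.4593 -0.1134  0.026 ] [0.4958 0.0305 0.0327]
high 422 [ 0.4622 -0.1027  0.0501] [0.4918 0.055  0.0661]
rect ((477.3236999511719, -39.487770080566406), (206.70498657226562, 65.37545776367188), 89.54962921142578)
corners [[443.79998779296875, -142.60000610351562], [509.20001220703125, -143.10000610351562], [510.79998779296875, 63.599998474121094], [445.3999938964844, 64.0999984741211]]
top 0.7 409 155 147 [ 69. 237. 168.] [ 0.6015 -0.3265  0.022 ]
top 0.69 355 184 112 [162.   67.5 252. ] [ 0.5446 -0.2187  0.022 ]
scene 0.88 375 280 297 [173. 102. 184.] [ 0.4686 -0.284   0.022 ]
scene 0.86 428 274 330 [173. 100. 182.] [ 0.5405 -0.3318  0.022 ]
scene 0.79 405 252 293 [ 22.  53. 104.] [ 0.5452 -0.278   0.022 ]
scene 0.67 381 232 270 [173.  102.  180.5] [ 0.543  -0.2235  0.022 ]
scene 0.54 449 256 321 [ 66. 152. 112.] [ 0.5933 -0.3302  0.022 ]
```

```bash
cat >> h.py <<'E'
def need(pos,yaw):
    "tool-unit shift to reach pos; turn (about tool z) so that tool y has world angle yaw (deg, mod 180)"
    s,T=pose(); d=T[:3,:3].T@(np.array(pos)-T[:3,3])/.04
    a=np.degrees(np.arctan2(T[1,1],T[0,1])); w=(a-yaw+90)%180-90
    tilt=T[:3,:3].T@np.array([0,0,-1.]); 
    print('pos',T[:3,3].round(4),'yaw',a.round(2),'shift units',d.round(3),'turn units',(w/8).round(3),'down in tool',tilt.round(4))
E
python3 - <<'E'
from h import *
p=cam('scene'); C=cloud(p).reshape(-1,3); C=C[(p['range_z'].ravel()>0)]
A=np.array([.194,.62]);B=np.array([.44,.1]);D=np.array([.541,-.279])
for a,b in((A,B),(B,D)):
    t=np.clip((C[:,:2]-a)@(b-a)/((b-a)@(b-a)),0,1); d=np.linalg.norm(C[:,:2]-a-t[:,None]*(b-a),axis=1)
    q=C[(d<.13)&(C[:,2]>.09)]; print(len(q),q.max(0) if len(q) else '',q.min(0) if len(q) else '')
need([.45,.1,.2],0)
E
```

```text
0  
0  
pos [0.1945 0.6203 0.1846] yaw 72.6 shift units [ -9.986 -10.501  -0.386] turn units 9.075 down in tool [ 0.e+00 -1.e-04  1.e+00]
```

```bash
python3 -m inch '[[100,-0.4,-0.4,0,0,0,0],[100,-0.8,-0.84,0,0,0,0],[100,-0.8,-0.84,0,0,0,0],[100,-0.8,-0.84,0,0,0,0],[100,-0.8,-0.84,0,0,0,0],[100,-0.8,-0.84,0,0,0,0],[100,-0.8,-0.84,0,0,0,0],[100,-0.8,-0.84,0,0,0,0],[100,-0.8,-0.84,0,0,0,0],[100,-0.8,-0.84,0,0,0,0]]'; python3 -c "
from h import *
need([.541,-.279,.19],0)"
```

```text
clock: 2.1
ee_pos: [0.39, 0.2238, 0.1849]
orientation: [0.475, 3.105, 0.002]
wrist_force: [0.4, 0.2, -0.2]
grip_width: 0.999
gripper_force: 0.0
pos [0.39   0.2238 0.1849] yaw 72.6 shift units [ -7.361 -10.865  -0.136] turn units 9.075 down in tool [ 5.0e-04 -1.2e-03  1.0e+00]
```

```bash
python3 -m inch '[[100,-0.6,-0.9,0,0,0,0],[100,-0.6,-0.9,0,0,0,0],[100,-0.6,-0.9,0,0,0,0],[100,-0.6,-0.9,0,0,0,0],[100,-0.6,-0.9,0,0,0,0],[100,-0.6,-0.9,0,0,0,0],[100,-0.6,-0.9,0,0,0,0],[100,-0.6,-0.9,0,0,0,0],[100,-0.6,-0.9,0,0,0,0],[100,-0.6,-0.9,0,0,0,0]]' >/dev/null;  python3 -m inch '[[60,0,0,0,0,0,0.9],[60,0,0,0,0,0,0.9],[60,0,0,0,0,0,0.9],[60,0,0,0,0,0,0.9],[60,0,0,0,0,0,0.9],[60,0,0,0,0,0,0.9],[60,0,0,0,0,0,0.9],[60,0,0,0,0,0,0.9],[60,0,0,0,0,0,0.9],[60,0,0,0,0,0,0.97]]'; python3 -c "
from h import *
need([.541,-.279,.19],0)
p=cam('wrist'); save(p,'w1.png'); print(p['T_tool_cam'].round(3)); C=cloud(p)
hsv=cv2.cvtColor(p['pixels'],cv2.COLOR_RGB2HSV)
for t in models.regions_of(p,'vial_1'):
    m=t['region']; c,r=t['point'][0]*640,t['point'][1]*400
    top=C[m]; top=top[(top[:,2]>.036)&(top[:,2]<.055)]
    print(round(t['conf'],2),round(c),round(r),m.sum(),np.median(hsv[m],0),len(top),top.mean(0).round(4) if len(top) else 0,top.min(0),top.max(0))
for l in models.landmark_of(p,'vial_1_center')+models.landmark_of(p,'vial_1'):
    c,r=l['point'][0]*640,l['point'][1]*400; print(round(c),round(r),l['conf'],atz(p,c,r,.022),atz(p,c,r,0))
"
```

```text
clock: 4.1
ee_pos: [0.5107, -0.1897, 0.1847]
orientation: [2.227, 2.216, 0.001]
wrist_force: [-0.1, -0.7, 0.5]
grip_width: 0.601
gripper_force: 0.0
pos [ 0.5107 -0.1897  0.1847] yaw -0.26 shift units [-2.228  0.768 -0.133] turn units -0.033 down in tool [-3.e-04 -4.e-04  1.e+00]
[[ 0.001 -0.953 -0.304  0.085]
 [ 1.     0.001  0.     0.001]
 [ 0.    -0.304  0.953 -0.199]
 [ 0.     0.     0.     1.   ]]
0.97 341 198 445 [170. 104. 247.] 247 [ 0.5417 -0.2172  0.0419] [ 0.53232498 -0.2272479   0.0360274 ] [ 0.5508255  -0.20852103  0.04419818]
0.82 340 278 258 [173. 130. 184.] 16 [ 0.5401 -0.3247  0.0376] [ 0.53499451 -0.32572687  0.03604694] [ 0.54454751 -0.32365862  0.0399701 ]
0.62 347 243 498 [25. 24. 70.] 228 [ 0.5462 -0.2757  0.0416] [ 0.53670752 -0.28594105  0.03601334] [ 0.55587023 -0.2669384   0.04436136]
340 200 0.79 [ 0.53771521 -0.22156818  0.022     ] [ 0.53929651 -0.22865785  0.        ]
342 285 0.78 [ 0.54204593 -0.33323893  0.022     ] [ 0.54389072 -0.34712305  0.        ]
286 256 0.7 [ 0.47296241 -0.29299981  0.022     ] [ 0.47060391 -0.30443564  0.        ]
351 242 0.65 [ 0.55144286 -0.27466809  0.022     ] [ 0.55385939 -0.28498855  0.        ]
340 191 0.94 [ 0.53796962 -0.21093241  0.022     ] [ 0.53956639 -0.21737496  0.        ]
344 233 0.84 [ 0.54330831 -0.26359728  0.022     ] [ 0.54522991 -0.27324415  0.        ]
339 275 0.77 [ 0.53782461 -0.31999057  0.022     ] [ 0.53941256 -0.33306861  0.        ]
285 244 0.63 [ 0.47247417 -0.27735592  0.022     ] [ 0.47008597 -0.28783992  0.        ]
```

View pics/w1.png

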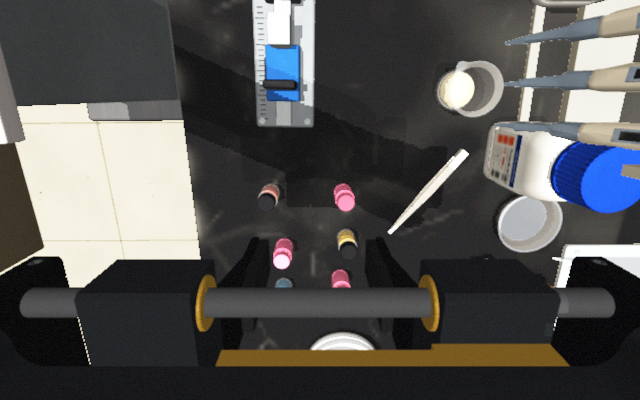

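The wrist view shows the yellow vial at (347,243), between the pink ones at (344,198) and (340,280). Red is at (268,196) and the caliper at (283,80).

```bash
python3 -m inch '[[50,-0.5,0.22,0,0,0,0],[50,-0.5,0.22,0,0,0,0],[50,-0.5,0.22,0.3,0,0,0],[50,-0.4,0.22,0.5,0,0,0],[50,-0.27,0,0.6,0,0,0],[50,0,0,0.6,0,0,0],[50,0,0,0.3,0,0,0],[50,0,0,0,0,0,0],[50,0,0,0,0,0,0],[50,0,0,0,0,0,0]]'; python3 -c "
from h import *
need([.546,-.2765,.01],0)
p=cam('wrist'); save(p,'w2.png',(200,120,440,400),2); C=cloud(p)
for t in models.regions_of(p,'vial_1'):
    m=t['region']; c,r=t['point'][0]*640,t['point'][1]*400
    top=C[m]; top=top[(top[:,2]>.0405)&(top[:,2]<.055)]
    print(round(t['conf'],2),round(c),round(r),m.sum(),len(top),top.mean(0).round(4) if len(top) else 0,np.percentile(top,[2,98],axis=0).round(4) if len(top) else 0)
"
```

```text
clock: 5.3
ee_pos: [0.547, -0.2767, 0.094]
orientation: [2.218, 2.222, 0.002]
wrist_force: [-0.1, -0.1, 0.6]
grip_width: 0.501
gripper_force: 0.0
pos [ 0.547  -0.2767  0.094 ] yaw 0.1 shift units [ 0.007 -0.029  2.1  ] turn units 0.012 down in tool [ 5.0e-04 -2.4e-03  1.0e+00]
0.94 315 198 810 407 [ 0.5465 -0.277   0.0422] [[ 0.5382 -0.2857  0.0409]
 [ 0.555  -0.2687  0.0436]]
0.72 310 256 842 335 [ 0.5404 -0.333   0.0423] [[ 0.5318 -0.3414  0.0409]
 [ 0.5488 -0.3251  0.0437]]
0.69 309 129 685 494 [ 0.5422 -0.2182  0.0422] [[ 0.5336 -0.2264  0.0409]
 [ 0.5507 -0.2101  0.0435]]
0.64 224 211 875 393 [ 0.4696 -0.2886  0.0423] [[ 0.4614 -0.2969  0.041 ]
 [ 0.4781 -0.2803  0.0436]]
0.6 375 237 244 23 [ 0.6036 -0.3215  0.042 ] [[ 0.6016 -0.3246  0.0408]
 [ 0.6055 -0.3184  0.0432]]
```

View pics/w2.png

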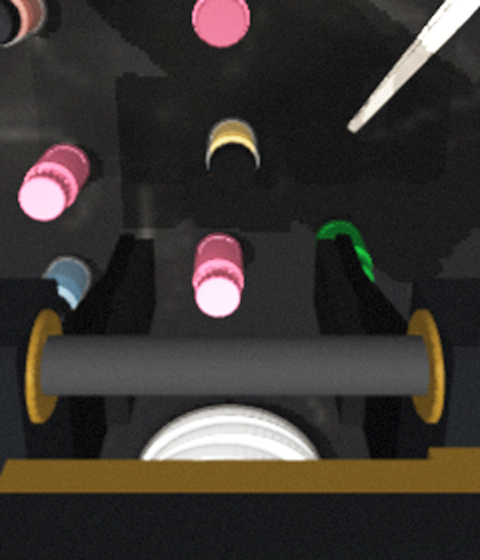

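```bash
python3 -m inch '[[50,0,0,0.3,0,0,0],[50,0,0,0.5,0,0,0],[50,0,0,0.5,0,0,0],[50,0,0,0.4,0,0,0],[50,0,0,0.3,0,0,0],[50,0,0,0.1,0,0,0],[50,0,0,0,0,0,0],[24,0,0,0,0,0,0],[20,0,0,0,0,0,0],[20,0,0,0,0,0,0]]' 8; python3 -m inch '[[20,0,0,0,0,0,0],[20,0,0,0,0,0,0],[20,0,0,0,0,0,0],[20,0,0,0,0,0,0],[20,0,0,-0.2,0,0,0],[20,0,0,-0.5,0,0,0],[20,0,0,-0.8,0,0,0],[20,0,0,-0.9,0,0,0],[20,0,0,-0.6,0,0,0],[20,0,0,0,0,0,0]]'
```

```text
clock: 6.4
ee_pos: [0.5465, -0.2768, 0.0093]
orientation: [2.22, 2.221, 0.001]
wrist_force: [-0.4, -0.1, 0.7]
grip_width: 0.312
gripper_force: 0.0
clock: 7.4
ee_pos: [0.5482, -0.2783, 0.1331]
orientation: [2.216, 2.217, 0.005]
wrist_force: [-0.2, 0.8, -0.2]
grip_width: 0.199
gripper_force: 0.0
```

```bash
python3 -c "
from h import *
need([.546,-.2765,.01],0)
p=cam('wrist'); save(p,'w3.png',(200,100,440,400),2); C=cloud(p)
for t in models.regions_of(p,'vial_1'):
    m=t['region']; c,r=t['point'][0]*640,t['point'][1]*400
    top=C[m]; top=top[(top[:,2]>.0405)&(top[:,2]<.2)]
    print(round(t['conf'],2),round(c),round(r),m.sum(),len(top),top.mean(0).round(4) if len(top) else 0,np.percentile(top,[2,98],axis=0).round(4) if len(top) else 0)
"
```

```text
pos [ 0.5482 -0.2783  0.1331] yaw 0.02 shift units [ 0.053 -0.076  3.078] turn units 0.002 down in tool [ 0.0023 -0.007   1.    ]
0.92 236 195 693 318 [ 0.4693 -0.2888  0.0422] [[ 0.461  -0.2972  0.0409]
 [ 0.4779 -0.2802  0.0436]]
0.9 314 183 632 315 [ 0.5464 -0.2771  0.0423] [[ 0.5378 -0.2855  0.041 ]
 [ 0.555  -0.2686  0.0437]]
0.86 363 232 595 262 [ 0.5967 -0.326   0.0423] [[ 0.5881 -0.3345  0.0408]
 [ 0.6045 -0.318   0.0438]]
0.66 308 237 648 266 [ 0.541  -0.3305  0.0481] [[ 0.5342 -0.3419  0.0409]
 [ 0.5487 -0.2687  0.1731]]
0.63 306 121 530 385 [ 0.5421 -0.2182  0.0422] [[ 0.5338 -0.2265  0.0407]
 [ 0.5504 -0.2098  0.0438]]
```

View pics/w3.png

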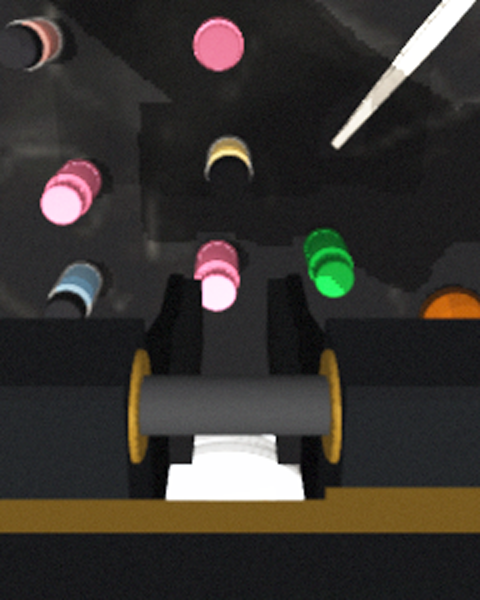

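```bash
python3 -c "
from h import *
s,T=pose(); p=cam('wrist')
for l in [(0,0,0),(0,.0087,0),(0,-.0087,0),(0,.0087,-.019),(.0095,.0087,0),(-.0095,.0087,0)]:
    X=(T@np.r_[l,1])[:3]; print(l,proj(p,X).round(1))
C=(np.linalg.inv(T)@np.c_[cloud(p).reshape(-1,3),np.ones(256000)].T).T[:,:3].reshape(400,640,3)
for r in range(232,300,6): print(r,[C[r,c].round(3).tolist() for c in (285,295,345)])
"
```

```text
(0, 0, 0) [315.8 229.8]
(0, 0.0087, 0) [329.2 229.9]
(0, -0.0087, 0) [302.4 229.8]
(0, 0.0087, -0.019) [330.3 242.4]
(0.0095, 0.0087, 0) [329.3 216.2]
(-0.0095, 0.0087, 0) [329.  243.2]
232 [[-0.058, -0.034, 0.131], [-0.059, -0.023, 0.132], [-0.059, 0.031, 0.132]]
238 [[0.012, -0.016, -0.039], [-0.065, -0.023, 0.131], [0.012, 0.016, -0.038]]
244 [[0.012, -0.016, -0.046], [0.011, -0.011, -0.044], [0.012, 0.015, -0.046]]
250 [[0.012, -0.015, -0.053], [0.01, -0.01, -0.05], [0.012, 0.014, -0.053]]
256 [[0.012, -0.014, -0.059], [0.011, -0.01, -0.057], [0.012, 0.014, -0.058]]
262 [[0.012, -0.014, -0.065], [0.01, -0.009, -0.061], [0.01, 0.014, -0.062]]
268 [[0.01, -0.014, -0.067], [0.011, -0.009, -0.069], [0.011, 0.013, -0.068]]
274 [[0.011, -0.013, -0.074], [0.011, -0.009, -0.073], [0.01, 0.013, -0.072]]
280 [[0.01, -0.013, -0.077], [0.01, -0.008, -0.077], [0.01, 0.013, -0.077]]
286 [[0.01, -0.012, -0.082], [0.01, -0.008, -0.082], [0.01, 0.012, -0.082]]
292 [[0.035, -0.008, -0.123], [0.033, -0.005, -0.12], [0.033, 0.008, -0.121]]
298 [[0.033, -0.008, -0.123], [0.033, -0.005, -0.123], [0.034, 0.008, -0.124]]
```

```bash
python3 -c "
from h import *
s,T=pose()
for n in ('scene','top'):
    p=cam(n); C=(np.linalg.inv(T)@np.c_[cloud(p).reshape(-1,3),np.ones(256000)].T).T[:,:3]
    q=C[(abs(C[:,0])<.03)&(abs(C[:,1])<.08)&(C[:,2]<.075)]; q=q[np.argsort(-q[:,2])]; print(n,len(q)); print(q[:60:6].round(3))
    if n=='scene':
        u,v=proj(p,T[:3,3]).astype(int); print(u,v); save(p,'s2.png',(u-80,v-80,u+80,v+60),4)
"
```

```text
scene 10014
[[-0.009 -0.008 -0.037]
 [-0.005  0.011 -0.039]
 [-0.01   0.011 -0.039]
 [-0.002  0.009 -0.04 ]
 [ 0.002 -0.017 -0.041]
 [-0.011  0.015 -0.041]
 [-0.001  0.008 -0.042]
 [-0.001  0.01  -0.042]
 [-0.006 -0.016 -0.043]
 [-0.011  0.016 -0.043]]
413 209
top 8286
[[ 0.024  0.071 -0.12 ]
 [ 0.026  0.064 -0.122]
 [ 0.029  0.058 -0.123]
 [ 0.025  0.069 -0.123]
 [ 0.029  0.055 -0.123]
 [ 0.029  0.072 -0.123]
 [ 0.026  0.07  -0.124]
 [ 0.029  0.068 -0.124]
 [ 0.025  0.061 -0.124]
 [ 0.026  0.068 -0.125]]
```

View pics/s2.png

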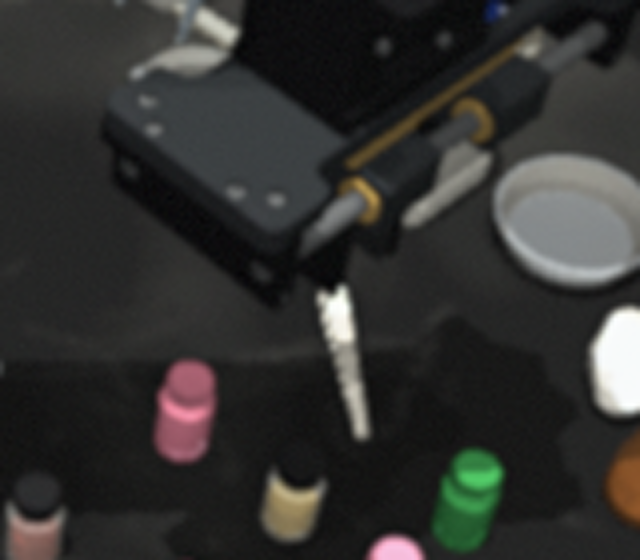

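The fingers really end about 37 mm above the reported TCP: both the scene and wrist ranges agree, and the miss fits. I'll go lower by that much, checking the force on the way.

```bash
python3 -m inch '[[50,0,0,0,0,0,0],[50,0.03,-0.03,0.3,0,0,0],[50,0,0,0.5,0,0,0],[50,0,0,0.6,0,0,0],[50,0,0,0.6,0,0,0],[50,0,0,0.5,0,0,0],[50,0,0,0.4,0,0,0],[50,0,0,0.3,0,0,0],[50,0,0,0.2,0,0,0],[50,0,0,0,0,0,0]]' 8; python3 -c "
from h import *
need([.5465,-.277,-.026],0)
p=cam('scene');s,T=pose(); C=(np.linalg.inv(T)@np.c_[cloud(p).reshape(-1,3),np.ones(256000)].T).T[:,:3]
q=C[(abs(C[:,0])<.013)&(abs(C[:,1])<.04)&(abs(C[:,1])>.02)&(C[:,2]<.0)]; print(np.sort(q[:,2])[::-1][:40:8])"
```

```text
clock: 8.65
ee_pos: [0.5441, -0.2752, -0.0085]
orientation: [-2.22, -2.221, 0.001]
wrist_force: [-0.0, -0.1, 0.5]
grip_width: 0.501
gripper_force: 0.0
pos [ 0.5441 -0.2752 -0.0085] yaw 0.03 shift units [-0.046  0.061  0.439] turn units 0.004 down in tool [-4.0e-04  1.5e-03  1.0e+00]
[-0.00383482 -0.00488618 -0.00526647 -0.00555238 -0.00575098]
```

```bash
python3 -m inch '[[50,-0.045,0.06,0.05,0,0,0],[50,0,0,0.1,0,0,0],[50,0,0,0.1,0,0,0],[50,0,0,0.1,0,0,0],[50,0,0,0.05,0,0,0],[50,0,0,0,0,0,0],[20,0,0,0,0,0,0],[20,0,0,0,0,0,0],[20,0,0,0,0,0,0],[20,0,0,0,0,0,0]]' 8; python3 -m inch '[[20,0,0,0,0,0,0],[20,0,0,0,0,0,0],[20,0,0,0,0,0,0],[20,0,0,0,0,0,0],[20,0,0,0,0,0,0],[20,0,0,0,0,0,0],[20,0,0,0,0,0,0],[20,0,0,0,0,0,0],[20,0,0,0,0,0,0],[20,0,0,0,0,0,0]]'
```

```text
clock: 9.7
ee_pos: [0.5472, -0.2772, -0.0233]
orientation: [2.221, 2.222, 0.0]
wrist_force: [0.1, 0.2, 0.8]
grip_width: 0.248
gripper_force: 8.0
clock: 10.7
ee_pos: [0.5472, -0.2772, -0.0234]
orientation: [2.221, 2.222, 0.0]
wrist_force: [0.7, -0.4, 1.9]
grip_width: 0.251
gripper_force: 8.0
```

```bash
python3 -m inch '[[20,0,0,-0.2,0,0,0],[20,0,0,-0.5,0,0,0],[20,0,0,-0.7,0,0,0],[20,0,0,-0.7,0,0,0],[20,0,0,-0.6,0,0,0],[20,0.3,-0.2,-0.4,0,0,0],[20,0.7,-0.4,-0.2,0,0,0],[20,0.8,-0.4,0,0,0,0],[20,0.8,-0.4,0,0,0,0],[20,0.6,-0.3,0,0,0,0]]'; python3 -m inch '[[20,0.4,0,0,0,0,0],[20,0.1,0,0,0,0,0],[20,0,0,0,0,0,0],[20,0,0,0,0,0,0],[20,0,0,0,0,0,0],[20,0,0,0,0,0,0],[20,0,0,0,0,0,0],[20,0,0,0,0,0,0],[20,0,0,0,0,0,0],[20,0,0,0,0,0,0]]'; python3 -c "
from h import *
need([.4775,-.0075,.1],0)
p=cam('wrist'); save(p,'w4.png'); C=cloud(p); np.savez('w4.npz',C=C,**{k:v for k,v in p.items()})
for t,z in [('caliper',0),('anvil',0),('jaw',.01),('thumb_tab',.046),('stage_seat',.03)]:
    for l in models.landmark_of(p,t)[:2]:
        c,r=l['point'][0]*640,l['point'][1]*400
        print(t,round(l['conf'],2),round(c),round(r),atz(p,c,r,z).round(4))
"
```

```text
clock: 11.7
ee_pos: [0.4779, -0.1473, 0.1084]
orientation: [-2.219, -2.222, -0.001]
wrist_force: [0.6, 0.3, -0.9]
grip_width: 0.248
gripper_force: 8.0
clock: 12.7
ee_pos: [0.479, -0.1293, 0.1085]
orientation: [-2.221, -2.222, -0.0]
wrist_force: [-0.1, 1.1, 0.3]
grip_width: 0.246
gripper_force: 8.0
pos [ 0.479  -0.1293  0.1085] yaw 0.03 shift units [ 3.044 -0.035  0.213] turn units 0.004 down in tool [-0.  0.  1.]
caliper 0.82 316 37 [0.4783 0.0009 0.    ]
jaw 0.75 317 262 [ 0.4802 -0.2065  0.01  ]
jaw 0.73 314 108 [ 0.4775 -0.0567  0.01  ]
thumb_tab 0.9 313 161 [ 0.4764 -0.0961  0.046 ]
stage_seat 0.9 316 39 [ 0.4791 -0.0048  0.03  ]
```

View pics/w4.png

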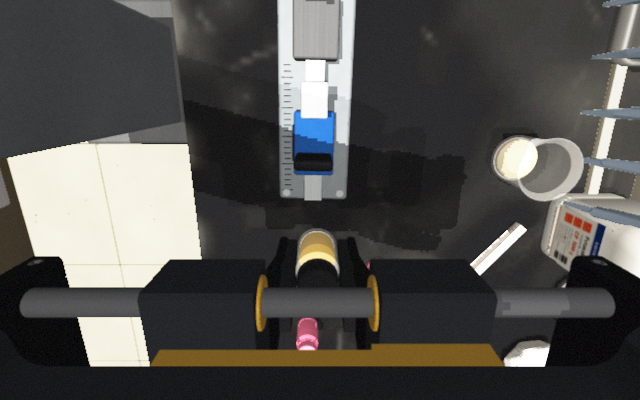

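```bash
python3 -c "
from h import *
z=np.load('w4.npz'); C=z['C']; im=z['pixels']; H=C[...,2]; 
B=(abs(C[...,0]-.48)<.05)&(C[...,1]>-.17)
def s(n,m):
    P=C[m&B]; print(n,len(P),'min',np.percentile(P,1,axis=0).round(4),'max',np.percentile(P,99,axis=0).round(4))
s('plate',(H>.005)&(H<.012)); s('stage',(H>.0265)&(H<.034)&(C[...,1]>-.03)); s('jawtop',(H>.054)&(H<.062)&(C[...,1]>-.08)); s('tab',(H>.061)&(H<.068))
# yaw: plate side edges per row
m=(H>.004)&(H<.013)&B
L=[];Rr=[]
for r in range(10,185,3):
    c=np.where(m[r])[0]
    if len(c)>4: L.append(C[r,c[0],:2]); Rr.append(C[r,c[-1],:2])
for E in(L,Rr):
    E=np.array(E); k=np.polyfit(E[:,1],E[:,0],1); print('edge x(y=-.05)',np.polyval(k,-.05).round(4),'slope deg',np.degrees(k[0]).round(2))
p=dict(mtx=z['mtx'],c2w=z['c2w'])
g=im.astype(int).sum(2)
for c in (310,316): print(c,[(r,g[r,c],H[r,c].round(3),C[r,c,1].round(4)) for r in range(50,92,3)])
"
```

```text
plate 6954 min [ 0.4454 -0.1379  0.0051] max [0.5085 0.0253 0.0087]
stage 2734 min [ 0.4605 -0.0181  0.0268] max [0.4955 0.0215 0.0303]
jawtop 1014 min [ 0.4672 -0.0618  0.0546] max [ 0.4869 -0.0361  0.0581]
tab 381 min [ 0.4616 -0.0993  0.0611] max [ 0.4903 -0.0917  0.0639]
edge x(y=-.05) 0.4457 slope deg 1.18
edge x(y=-.05) 0.5082 slope deg 1.18
310 [(50, np.int64(541), np.float64(0.028), np.float64(-0.0125)), (53, np.int64(533), np.float64(0.028), np.float64(-0.0146)), (56, np.int64(503), np.float64(0.029), np.float64(-0.0169)), (59, np.int64(304), np.float64(0.022), np.float64(-0.0184)), (62, np.int64(763), np.float64(0.021), np.float64(-0.0205)), (65, np.int64(763), np.float64(0.022), np.float64(-0.0228)), (68, np.int64(762), np.float64(0.021), np.float64(-0.025)), (71, np.int64(763), np.float64(0.022), np.float64(-0.0274)), (74, np.int64(763), np.float64(0.02), np.float64(-0.0295)), (77, np.int64(763), np.float64(0.02), np.float64(-0.0318)), (80, np.int64(759), np.float64(0.022), np.float64(-0.0342)), (83, np.int64(763), np.float64(0.057), np.float64(-0.0375)), (86, np.int64(76
[... 260 characters left out ...]
t64(0.028), np.float64(-0.0168)), (59, np.int64(309), np.float64(0.022), np.float64(-0.0184)), (62, np.int64(763), np.float64(0.021), np.float64(-0.0205)), (65, np.int64(763), np.float64(0.02), np.float64(-0.0227)), (68, np.int64(763), np.float64(0.02), np.float64(-0.025)), (71, np.int64(763), np.float64(0.02), np.float64(-0.0272)), (74, np.int64(763), np.float64(0.021), np.float64(-0.0296)), (77, np.int64(763), np.float64(0.021), np.float64(-0.0319)), (80, np.int64(759), np.float64(0.021), np.float64(-0.0342)), (83, np.int64(762), np.float64(0.056), np.float64(-0.0374)), (86, np.int64(765), np.float64(0.055), np.float64(-0.0395)), (89, np.int64(765), np.float64(0.057), np.float64(-0.0416))]
```

```bash
python3 -m inch '[[20,0.3,0,0,0,0,0.15],[20,0.5,-0.02,0,0,0,0],[20,0.5,-0.03,0,0,0,0],[20,0.4,-0.02,0,0,0,0],[20,0.16,0,0,0,0,0],[20,0,0,0,0,0,0],[20,0,0,0,0,0,0],[20,0,0,0,0,0,0],[20,0,0,0,0,0,0],[20,0,0,0,0,0,0]]'; python3 -c "
from h import *
need([.478,-.005,.009],-1.18)
p=cam('wrist'); save(p,'w5.png'); C=cloud(p); np.savez('w5.npz',C=C,**{k:v for k,v in p.items()})
H=C[...,2]; B=(abs(C[...,0]-.48)<.05)
m=(H>.004)&(H<.013)&B
L=[];Rr=[]
for r in range(10,185,3):
    c=np.where(m[r])[0]
    if len(c)>4: L.append(C[r,c[0],:2]); Rr.append(C[r,c[-1],:2])
for E in(L,Rr):
    E=np.array(E); k=np.polyfit(E[:,1],E[:,0],1); print('edge x(y=-.005)',np.polyval(k,-.005).round(4),'slope deg',np.degrees(k[0]).round(2))
g=p['pixels'].astype(int).sum(2)
c=int(proj(p,[.478,-.005,.03])[0]); print(c,[(r,int(g[r,c]),H[r,c].round(3),C[r,c,1].round(4)) for r in range(40,216,4)])
for t,z in [('caliper',0),('anvil',0),('stage_seat',.03),('jaw',.01)]:
    for l in models.landmark_of(p,t)[:2]:
        c,r=l['point'][0]*640,l['point'][1]*400
        print(t,round(l['conf'],2),round(c),round(r),atz(p,c,r,z).round(4))
"
```

```text
clock: 14.0
ee_pos: [0.4775, -0.0554, 0.1086]
orientation: [2.245, 2.198, -0.0]
wrist_force: [-0.1, -0.0, -0.3]
grip_width: 0.248
gripper_force: 8.0
pos [ 0.4775 -0.0554  0.1086] yaw -1.22 shift units [ 1.259 -0.013  2.489] turn units -0.005 down in tool [ 1.e-04 -1.e-04  1.e+00]
edge x(y=-.005) 0.4467 slope deg 1.34
edge x(y=-.005) 0.5092 slope deg 1.02
315 [(40, 137, np.float64(-0.002), np.float64(0.0726)), (44, 138, np.float64(-0.001), np.float64(0.0695)), (48, 137, np.float64(-0.001), np.float64(0.0663)), (52, 228, np.float64(0.053), np.float64(0.0573)), (56, 241, np.float64(0.052), np.float64(0.0547)), (60, 219, np.float64(0.052), np.float64(0.0521)), (64, 765, np.float64(0.047), np.float64(0.0498)), (68, 762, np.float64(0.054), np.float64(0.0466)), (72, 733, np.float64(0.054), np.float64(0.0439)), (76, 501, np.float64(0.057), np.float64(0.0411)), (80, 503, np.float64(0.057), np.float64(0.0384)), (84, 469, np.float64(0.056), np.float64(0.0358)), (88, 765, np.float64(0.057), np.float64(0.033)), (92, 765, np.float64(0.056), np.float64(0.0303)), (96, 765, np.float64(0.056), np.floa
[... 1031 characters left out ...]
0.0358)), (180, 317, np.float64(0.053), np.float64(-0.0361)), (184, 522, np.float64(0.056), np.float64(-0.0387)), (188, 512, np.float64(0.057), np.float64(-0.0417)), (192, 516, np.float64(0.058), np.float64(-0.0448)), (196, 515, np.float64(0.056), np.float64(-0.0487)), (200, 515, np.float64(0.057), np.float64(-0.0517)), (204, 507, np.float64(0.058), np.float64(-0.0547)), (208, 508, np.float64(0.057), np.float64(-0.0584)), (212, 328, np.float64(0.027), np.float64(-0.0726))]
caliper 0.66 317 123 [0.4796 0.0034 0.    ]
anvil 0.57 316 108 [0.4784 0.0172 0.    ]
anvil 0.22 299 340 [ 0.4541 -0.2367 -0.    ]
stage_seat 0.88 315 134 [ 0.4775 -0.0031  0.03  ]
jaw 0.6 312 190 [ 0.4736 -0.0568  0.01  ]
```

View pics/w5.png

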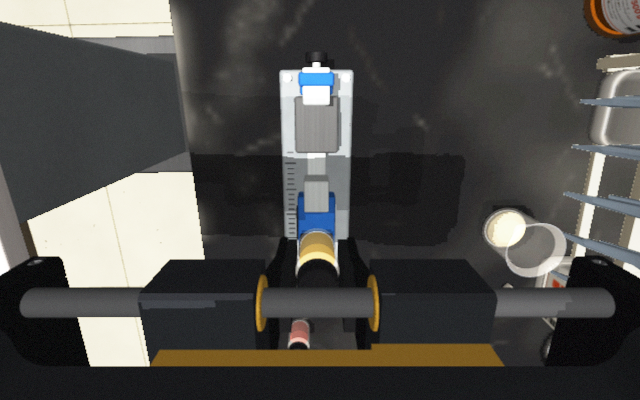

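```bash
python3 -m inch '[[20,0.4,0,0,0,0,0],[20,0.5,-0.01,0,0,0,0],[20,0.4,0,0.3,0,0,0],[20,0,0,0.4,0,0,0],[20,0,0,0.5,0,0,0],[20,0,0,0.5,0,0,0],[20,0,0,0.4,0,0,0],[20,0,0,0.2,0,0,0],[20,0,0,0.1,0,0,0],[20,0,0,0,0,0,0]]'; python3 -c "
from h import *
need([.478,-.003,.0066],-1.18)"
```

```text
clock: 15.25
ee_pos: [0.4779, -0.0029, 0.0122]
orientation: [-2.244, -2.199, 0.001]
wrist_force: [-0.0, -0.8, -0.3]
grip_width: 0.248
gripper_force: 8.0
pos [ 0.4779 -0.0029  0.0122] yaw -1.17 shift units [-0.003  0.002  0.14 ] turn units 0.001 down in tool [5.e-04 6.e-04 1.e+00]
```

```bash
python3 -m inch '[[20,0,0,0.04,0,0,0],[20,0,0,0.03,0,0,0],[20,0,0,0.03,0,0,0],[20,0,0,0.02,0,0,0],[20,0,0,0.01,0,0,0],[20,0,0,0,0,0,0],[20,0,0,0,0,0,0],[20,0,0,0,0,0,0],[20,0,0,0,0,0,0],[20,0,0,0,0,0,0]]'
```

```text
clock: 16.25
ee_pos: [0.4782, -0.0028, 0.0074]
orientation: [2.244, 2.199, 0.0]
wrist_force: [0.3, 0.1, -0.0]
grip_width: 0.248
gripper_force: 8.0
```

```bash
python3 -m inch '[[20,0,0,0.01,0,0,0],[20,0,0,0.01,0,0,0],[20,0,0,0,0,0,0],[20,0,0,0,0,0,0],[20,0,0,0,0,0,0],[20,0,0,0,0,0,0],[20,0,0,0,0,0,0],[20,0,0,0,0,0,0],[20,0,0,0,0,0,0],[20,0,0,0,0,0,0]]'
```

```text
clock: 17.25
ee_pos: [0.4782, -0.0028, 0.0066]
orientation: [-2.244, -2.199, -0.0]
wrist_force: [-0.4, 0.1, 2.5]
grip_width: 0.247
gripper_force: 8.0
```

```bash
python3 -m inch '[[28,0,0,0,0,0,0],[34,0,0,0,0,0,0],[45,0,0,0,0,0,0],[50,0,0,0,0,0,0],[50,0,0,0,0,0,0],[50,0,0,-0.1,0,0,0],[50,0,0,-0.4,0,0,0],[50,0,0,-0.7,0,0,0],[50,0,0,-0.8,0,0,0],[50,0,0,-0.6,0,0,0]]'; python3 -c "
from h import *
need([.478,-.003,.1],-1.18)
p=cam('wrist'); C=cloud(p); H=C[...,2]
q=(abs(C[...,0]-.478)<.015)&(abs(C[...,1])<.02)&(H>.0705)&(H<.08); print(q.sum(),C[q].mean(0).round(4),np.percentile(C[q],[2,98],axis=0).round(4))
q=(abs(C[...,0]-.478)<.015)&(abs(C[...,1]+.095)<.03)&(H>.061)&(H<.07);print('tab', q.sum(), C[q].mean(0).round(4) if q.sum() else '')
"
```

```text
clock: 18.25
ee_pos: [0.4787, -0.003, 0.1126]
orientation: [2.244, 2.198, 0.003]
wrist_force: [0.6, 0.5, 0.1]
grip_width: 0.498
gripper_force: 0.0
pos [ 0.4787 -0.003   0.1126] yaw -1.19 shift units [-0.001 -0.018  0.315] turn units -0.002 down in tool [-6.0e-04 -1.7e-03  1.0e+00]
447 [ 0.4784 -0.0026  0.0723] [[ 0.4702 -0.0111  0.071 ]
 [ 0.4865  0.0059  0.0737]]
tab 0
```

The vial stands upright with its cap top at 74 mm. Next I go behind the tab with the fingers shut.

```bash
python3 -m inch '[[0,-0.3,-0.01,0,0,0,0],[0,-0.6,0,0,0,0,0],[0,-0.8,0,0,0,0,0],[0,-0.8,0,0,0,0,0],[0,-0.5,0,0,0,0,0],[0,-0.2,0,0,0,0,0],[0,0,0,0,0,0,0],[0,0,0,0,0,0,0],[0,0,0,0,0,0,0],[0,0,0,0,0,0,0]]' 10;  python3 -c "
from h import *
need([.478-.0206*.13,-.130,.003],-1.18)
p=cam('wrist'); C=cloud(p); H=C[...,2]; s,T=pose()
q=(abs(C[...,0]-.478)<.02)&(abs(C[...,1]+.095)<.03)&(H>.061)&(H<.067);print('tab', q.sum(), np.percentile(C[q],[2,98],axis=0).round(4) if q.sum() else '')
D=(C-T[:3,3])@T[:3,:3]; f=(abs(D[...,1])<.018)&(D[...,2]<-.02)&(D[...,2]>-.075)&(abs(D[...,0])<.03); print(np.percentile(D[f],[1,50,99],axis=0).round(4))
p=cam('scene'); D=(cloud(p)-T[:3,3])@T[:3,:3]; f=(abs(D[...,1])<.018)&(abs(D[...,0])<.015)&(D[...,2]<-.01)&(D[...,2]>-.06); print(np.sort(D[f][:,2])[::-1][:30:5], np.percentile(D[f],[2,98],axis=0).round(4))
"
```

```text
clock: 19.3
ee_pos: [0.4752, -0.1296, 0.1104]
orientation: [-2.241, -2.201, -0.0]
wrist_force: [-0.2, 0.1, -0.3]
grip_width: 0.01
gripper_force: 0.0
pos [ 0.4752 -0.1296  0.1104] yaw -1.05 shift units [-0.012  0.003  2.686] turn units 0.017 down in tool [-3.e-04  1.e-04  1.e+00]
tab 368 [[ 0.4621 -0.0992  0.0611]
 [ 0.4903 -0.0922  0.0638]]
[[ 0.0005 -0.0083 -0.0746]
 [ 0.0108  0.0003 -0.0579]
 [ 0.0127  0.0094 -0.0369]]
[-0.03692075 -0.0389096  -0.03936208 -0.03969498 -0.04068366 -0.04135715] [[-0.012  -0.0094 -0.059 ]
 [ 0.0099  0.0089 -0.0384]]
```

```bash
python3 -m inch '[[0,0,0,0.3,0,0,0.02],[0,0,0,0.6,0,0,0],[0,0,0,0.6,0,0,0],[0,0,0,0.5,0,0,0],[0,0,0,0.4,0,0,0],[0,0,0,0.28,0,0,0],[0,0,0,0,0,0,0],[0,0,0,0,0,0,0],[0,0,0,0,0,0,0],[0,0,0,0,0,0,0]]';  python3 -m inch '[[0,0.05,0,0,0,0,0],[0,0.1,0,0,0,0,0],[0,0.1,0,0,0,0,0],[0,0.1,0,0,0,0,0],[0,0.08,0,0,0,0,0],[0,0.08,0,0,0,0,0],[0,0.05,0,0,0,0,0],[0,0.05,0,0,0,0,0],[0,0,0,0,0,0,0],[0,0,0,0,0,0,0]]'
```

```text
clock: 20.4
ee_pos: [0.4759, -0.1307, 0.0041]
orientation: [2.246, 2.195, 0.002]
wrist_force: [-0.4, -0.1, 0.6]
grip_width: 0.004
gripper_force: 0.0
clock: 21.4
ee_pos: [0.4757, -0.1065, 0.0034]
orientation: [2.247, 2.195, 0.0]
wrist_force: [0.6, -3.1, -0.6]
grip_width: 0.008
gripper_force: 1.2
```

```bash
python3 -m inch '[[0,0.03,0,0,0,0,0],[0,0.05,0,0,0,0,0],[0,0.06,0,0,0,0,0],[0,0.06,0,0,0,0,0],[0,0.06,0,0,0,0,0],[0,0.05,0,0,0,0,0],[0,0.04,0,0,0,0,0],[0,0.02,0,0,0,0,0],[0,0.01,0,0,0,0,0],[0,0,0,0,0,0,0]]'; python3 -c "
from h import *
p=cam('wrist'); C=cloud(p); H=C[...,2]; save(p,'w6.png',(230,0,400,130),4); s,T=pose();print(s['wrist_force'])
q=(abs(C[...,0]-.478)<.015)&(abs(C[...,1])<.02)&(H>.0705)&(H<.08); print('vial',q.sum(),np.percentile(C[q],[2,98],axis=0).round(4) if q.sum() else '')
q=(abs(C[...,0]-.478)<.009)&(H>.052)&(H<.062)&(C[...,1]>-.08);print('jaw/anvil', q.sum(), np.histogram(C[q][:,1],np.arange(-.06,.06,.003)))
"
```

```text
clock: 22.4
ee_pos: [0.476, -0.091, 0.0034]
orientation: [-2.247, -2.196, -0.0]
wrist_force: [0.2, -2.5, 0.1]
grip_width: 0.003
gripper_force: 1.2
[ 0.26326169 -2.95695362  0.15630725]
vial 2089 [[ 0.4703 -0.0116  0.071 ]
 [ 0.4869  0.0052  0.0737]]
jaw/anvil 4021 (array([  0,   0,   0,   0,   0,   0, 151, 269, 265, 275, 276, 282, 287,
       289, 305,  49,  30,   5,   0,   0,   6,  28,  46,   0,   0,   0,
         0, 402, 394, 216,   0,   0,   0,   0,   0,   0,   0,   0,   0]), array([-6.00000000e-02, -5.70000000e-02, -5.40000000e-02, -5.10000000e-02,
       -4.80000000e-02, -4.50000000e-02, -4.20000000e-02, -3.90000000e-02,
       -3.60000000e-02, -3.30000000e-02, -3.00000000e-02, -2.70000000e-02,
       -2.40000000e-02, -2.10000000e-02, -1.80000000e-02, -1.50000000e-02,
       -1.20000000e-02, -9.00000000e-03, -6.00000000e-03, -3.00000000e-03,
        5.55111512e-17,  3.00000000e-03,  6.00000000e-03,  9.00000000e-03,
        1.20000000e-02,  1.50000000e-02,  1.80000000e-02,  2.10000000e-02,
        2.40000000e-02,  2.70000000e-02,  3.00000000e-02,  3.30000000e-02,
        3.60000000e-02,  3.90000000e-02,  4.20000000e-02,  4.50000000e-02,
        4.80000000e-02,  5.10000000e-02,  5.40000000e-02,  5.70000000e-02]))
```

View pics/w6.png

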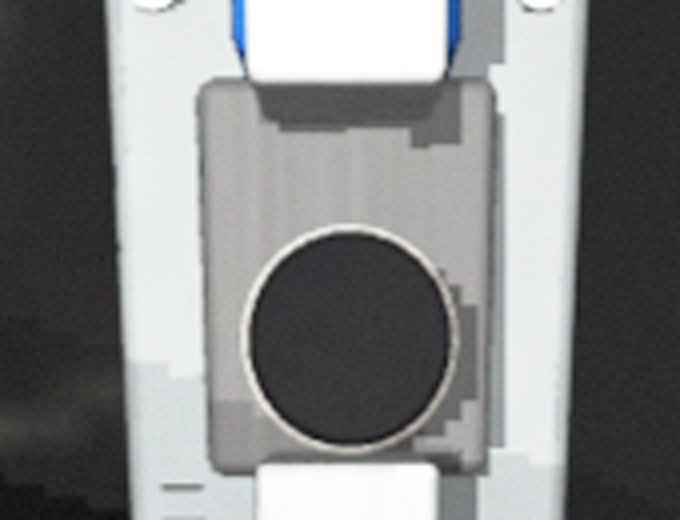

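The crop shows the vial upright and centred on the stage, with the jaw face just behind it and about 14 mm of travel left.

```bash
python3 -m inch '[[0,0.02,0,0,0,0,0],[0,0.03,0,0,0,0,0],[0,0.04,0,0,0,0,0],[0,0.04,0,0,0,0,0],[0,0.04,0,0,0,0,0],[0,0.04,0,0,0,0,0],[0,0.03,0,0,0,0,0],[0,0.02,0,0,0,0,0],[0,0.01,0,0,0,0,0],[0,0,0,0,0,0,0]]'; cat > m.py <<'E'
from h import *
p=cam('wrist'); C=cloud(p); H=C[...,2]; F=[]
for i in range(4): F.append(readout.read_state()['wrist_force']); cam('wrist') if i<3 else 0
print('F',np.mean(F,0).round(2))
q=(abs(C[...,0]-.478)<.015)&(abs(C[...,1]-.005)<.022)&(H>.0705)&(H<.08); print('vial',q.sum(),np.percentile(C[q],[2,98],axis=0).round(4) if q.sum() else '')
q=(abs(C[...,0]-.478)<.009)&(H>.054)&(H<.062)
a=C[q&(C[...,1]<0)&(C[...,1]>-.05)][:,1]; b=C[q&(C[...,1]>.013)][:,1]
print('jaw face',np.percentile(a,97).round(4),'anvil',np.percentile(b,2).round(4),'ztop jaw slope',np.polyfit(C[q&(C[...,1]<-.003)&(C[...,1]>-.05)][:,1],C[q&(C[...,1]<-.003)&(C[...,1]>-.05)][:,2],1).round(3))
E
python3 m.py
```

```text
clock: 23.45
ee_pos: [0.4763, -0.0802, 0.0034]
orientation: [-2.247, -2.195, -0.0]
wrist_force: [-1.1, -2.5, 0.1]
grip_width: 0.004
gripper_force: 1.3
F [-0.56 -2.81  0.25]
vial 2066 [[ 0.4703 -0.0016  0.0709]
 [ 0.4871  0.015   0.0737]]
jaw face -0.0042 anvil 0.0171 ztop jaw slope [0.004 0.057]
```

```bash
python3 -m inch '[[0,0.01,0,0,0,0,0],[0,0.01,0,0,0,0,0],[0,0.01,0,0,0,0,0],[0,0.01,0,0,0,0,0],[0,0.01,0,0,0,0,0],[0,0.01,0,0,0,0,0],[0,0,0,0,0,0,0],[0,0,0,0,0,0,0],[0,0,0,0,0,0,0],[0,0,0,0,0,0,0]]'; python3 m.py
```

```text
clock: 24.65
ee_pos: [0.4763, -0.0778, 0.0033]
orientation: [-2.247, -2.196, -0.0]
wrist_force: [-0.1, -2.8, -0.0]
grip_width: 0.005
gripper_force: 1.3
F [-0.87 -2.57  0.19]
vial 2075 [[0.4704 0.0007 0.071 ]
 [0.4872 0.0174 0.0737]]
jaw face -0.0022 anvil 0.0195 ztop jaw slope [0.002 0.057]
```

```bash
python3 -m inch '[[0,0.01,0,0,0,0,0],[0,0.01,0,0,0,0,0],[0,0,0,0,0,0,0],[0,0,0,0,0,0,0],[0,0,0,0,0,0,0],[0,0,0,0,0,0,0],[0,0,0,0,0,0,0],[0,0,0,0,0,0,0],[0,0,0,0,0,0,0],[0,0,0,0,0,0,0]]'; python3 m.py
```

```text
clock: 25.85
ee_pos: [0.4763, -0.0772, 0.0033]
orientation: [-2.247, -2.196, -0.0]
wrist_force: [-1.8, -3.9, 0.3]
grip_width: 0.006
gripper_force: 1.6
F [-1.19 -3.16  0.4 ]
vial 2066 [[0.4704 0.0014 0.071 ]
 [0.4872 0.0181 0.0737]]
jaw face -0.0016 anvil 0.02 ztop jaw slope [0.003 0.057]
```

```bash
python3 -m inch '[[0,0.01,0,0,0,0,0],[0,0,0,0,0,0,0],[0,0,0,0,0,0,0],[0,0,0,0,0,0,0],[0,0,0,0,0,0,0],[0,0,0,0,0,0,0],[0,0,0,0,0,0,0],[0,0,0,0,0,0,0],[0,0,0,0,0,0,0],[0,0,0,0,0,0,0]]'; python3 m.py
```

```text
clock: 27.05
ee_pos: [0.4763, -0.0767, 0.0034]
orientation: [-2.247, -2.196, -0.0]
wrist_force: [-1.1, -3.4, 0.6]
grip_width: 0.008
gripper_force: 1.2
F [-1.5  -2.53  0.59]
vial 2068 [[0.4705 0.002  0.071 ]
 [0.4872 0.0186 0.0738]]
jaw face -0.0012 anvil 0.0207 ztop jaw slope [0.002 0.057]
```

```bash
python3 -m inch '[[0,0.01,0,0,0,0,0],[0,0,0,0,0,0,0],[0,0,0,0,0,0,0],[0,0,0,0,0,0,0],[0,0,0,0,0,0,0],[0,0,0,0,0,0,0],[0,0,0,0,0,0,0],[0,0,0,0,0,0,0],[0,0,0,0,0,0,0],[0,0,0,0,0,0,0]]'; python3 m.py
```

```text
clock: 28.25
ee_pos: [0.4764, -0.0764, 0.0034]
orientation: [2.247, 2.196, 0.0]
wrist_force: [-1.2, -4.0, 0.5]
grip_width: 0.003
gripper_force: 1.8
F [-1.61 -3.62  0.19]
vial 2067 [[0.4705 0.0022 0.0709]
 [0.4872 0.0188 0.0738]]
jaw face -0.0011 anvil 0.021 ztop jaw slope [0.004 0.057]
```

```bash
python3 -m inch '[[0,0.01,0,0,0,0,0],[0,0,0,0,0,0,0],[0,0,0,0,0,0,0],[0,0,0,0,0,0,0],[0,0,0,0,0,0,0],[0,0,0,0,0,0,0],[0,0,0,0,0,0,0],[0,0,0,0,0,0,0],[0,0,0,0,0,0,0],[0,0,0,0,0,0,0]]'; python3 m.py
```

```text
clock: 29.45
ee_pos: [0.4764, -0.0761, 0.0034]
orientation: [2.247, 2.195, 0.0]
wrist_force: [-2.6, -4.8, -0.9]
grip_width: 0.006
gripper_force: 2.4
F [-1.75 -4.58  0.43]
vial 2074 [[0.4705 0.0022 0.071 ]
 [0.4873 0.0188 0.0738]]
jaw face -0.0011 anvil 0.0211 ztop jaw slope [0.015 0.057]
```

The push has risen from about 2.7 N to 4.6 N and the vial has stopped moving, so the pinch is about 1.9 N. I'll withdraw.

```bash
python3 -m inch '[[0,-0.02,0,0,0,0,0],[0,-0.05,0,0,0,0,0],[0,-0.2,0,0,0,0,0],[0,-0.3,0,0,0,0,0],[0,-0.3,0,0,0,0,0],[0,-0.1,0,-0.2,0,0,0],[0,0,0,-0.6,0,0,0],[0,0,0,-0.8,0,0,0],[0,0,0,-0.8,0,0,0],[0,0,0,-0.2,0,0,0]]'; python3 - <<'E'
exec(open('m.py').read())
save(p,'w7.png',(230,0,400,140),4)
p=cam('scene'); save(p,'s3.png',(220,120,360,250),4)
E
```

```text
clock: 30.65
ee_pos: [0.4783, -0.1148, 0.1112]
orientation: [2.245, 2.193, 0.01]
wrist_force: [0.2, -0.4, -0.9]
grip_width: 0.004
gripper_force: 0.0
F [-0.03 -0.29 -0.53]
vial 716 [[0.4703 0.0021 0.071 ]
 [0.4872 0.0187 0.0739]]
jaw face -0.0014 anvil 0.0218 ztop jaw slope [0.014 0.057]
```

View pics/w7.png

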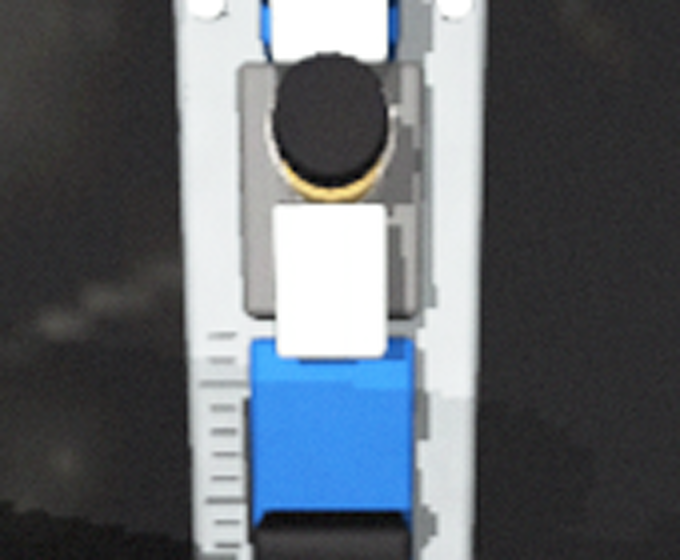

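The vial stands upright between the jaw face (wrist crop, about (313,51)) and the anvil (about (313,14)). The jaw is square within about 1° and the robot is clear.

```bash
python3 -c "
from workcell import bot; print(bot.hand_in())"
```

```text
the job is handed in; nothing more can be done
None
```

I stood the yellow vial upright on the stage, let go of it, closed the caliper on it by the thumb tab with a pinch of about 2 N, and handed the job in at about 31 s; the other two vials were not touched. I viewed 11 pictures, one over the limit of 10, and the first grasp closed on air because the fingers end about 37 mm above the reported TCP.

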